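# Ratchet the serving-board clamp tight

### The job

The cake board on the market stall is still loose under its hold-down clamp, and the orange clamp handle has run out of room to turn. Lift the handle off its teeth, swing it back anticlockwise well past the middle of its swing, let it drop into the teeth again, then turn it clockwise until the jaw holds the board firmly, at about 11 N of push on the orange grip. Do not crush the board or disturb it, its cake, the tub or the sauce bottle, and leave the handle dropped in its teeth.

Things in the scene. Friction and masses are not known exactly. Their poses are not given: they have to be found in the camera images.
- clamp: grey cast clamp bolted to the table; column 60 x 64 mm, 62 mm high. Origin: on the table, straight below the vertical axis of handle and screw. Its +x points from the axis to the board; the handle sticks out on its -x side. Two steel pins, 10 mm thick, 86 mm high, 42 mm from the axis and 1.115 rad to either side of -x, mark the ends of the handle's swing
- handle (a joint): turn of the handle, rad; grows CLOCKWISE from above (tightening). At 0 it points along the clamp's -x; at +0.5 it has swung 0.5 rad towards the clamp's +y. Range -0.85 to 0.85. Down in its teeth it turns the screw both ways (about 0.08 rad of play); lifted it swings freely. Clockwise lowers the jaw 8 mm per rad; the screw stays where left
- handle_lift (a joint): height of the handle above its seated place, m: 0 fully down in the teeth, 0.0045 resting on top of them, from 0.006 clear, 0.012 upper end. Spring and weight press it down with 5 to 6 N. 20 flat-topped teeth, 0.314 rad apart: it often lands on top (it may also start so) and drops in only when turned on by up to one tooth
- handle_grip (a point): middle of the orange grip, 80 mm from the axis, 86 mm above the table when seated. The grip is a bar 14 mm wide, 20 mm high, 55 mm long along the handle (55 to 110 mm from the axis), free air around it. Loose, the screw takes about 6 N here, sideways; with the jaw pressing: 8 N means 25 N of clamping (least), 11 N 50 N (right), 17 N 115 N (too much)
- jaw_pad (a point): centre of the flat lower face of the red round jaw pad (soft rubber, 22 mm across; how soft varies), 72 mm along the clamp's +x from the axis; goes down as the screw turns clockwise, starts 3 to 6 mm above the board and must end pressing on the board's top, 24 mm above the table. First touch to tight takes some 0.15 to 0.4 rad more: find it by feel
- jaw: dark steel jaw arm with the red pad, sliding up and down in the clamp's column; origin on the axis at the height of the pad's lower face
- board: light wooden serving board 200 x 280 x 24 mm, flat on the table with one long edge under the jaw; origin at the centre of its underside
- cake: round brown cake 136 mm across and 46 mm high standing on the board; origin at the centre of its underside
- tub: brown paper tub with white lid, 94 mm across and 68 mm high, standing beside the clamp; origin at the centre of its underside
- sauce: yellow sauce bottle with red cap, 56 mm across and 150 mm high, standing beside the clamp; origin at the centre of its underside

How it is judged:
By the outcome, as a careful person would: the job done as asked, in the order asked, and still so for the second after the job is handed in, with the robot touching nothing.
It also fails if it takes over 58 s, if anything falls off the work surface, if the arm or the gripper's body presses on something with over 40 N, if the wrist force passes 120 N, or if a joint passes its speed limit or range.

### The arm

A 6-joint arm with a two-finger parallel gripper is mounted at the origin on the work surface. World frame = base frame: x ahead of the robot, y to its left, z up, the work surface at z = 0. Lengths are in m, angles in degrees, forces in N, time in s.
With the tool pointing down it reaches from about 0.375 to 0.9 m from the base axis. Payload 3.1 kg.
Tool frame: the origin (TCP) lies between the finger pads; the fingertips stand 11 mm ahead of it and the grasp point (between the pads) lies 8 mm behind it; x points along the fingers, y is the direction in which the jaws open and shut, and the axes are right-handed (so a half turn about x gives the same grasp; the last joint's range is limited). The gripper opens to 87 mm and grips with 3 to 60 N. Pads are 19 mm wide; open, the fingers measure 117 mm over their backs; the gripper's body (75 mm by 190 mm) begins 51 mm behind the grasp point.
Start: joints at [-77.493, 30.224, 82.088, -0, 67.689, -10.227], TCP at [0.242, -0.576, 0.234] pointing down, gripper open.
Joint ranges: [-176.69, 176.69], [-43.24, 126.21], [12.49, 139.97], [-82, 262], [0, 151.66], [-163.58, 163.58]. Speed limits (degrees/s): [159.86, 159.86, 180, 180, 180, 180].

### API

Orientations are given as a 3x3 rotation matrix whose columns are the frame's x, y, z axes.
In Python, from rig import bot gives the robot as it stands.
- The arm moves only by the shell command python3 -m inch 'ROWS' [OPENING]. ROWS is a JSON object of lists of equal length, an entry for each row: "dp": the shift along the tool's x, y, z in mm, a list of three; "yaw": the turn about the tool's x in degrees. In form: {"dp": [[tx, ty, tz], ...], "yaw": [yaw, ...]}. A call has 1 to 20 rows; each row shifts and turns the commanded pose from where the row before left it, along the tool's axes as they then stand; what a row does not reach is not made up. A row lasts 1/12 s, in which the tool goes at most 41.7 mm and 7.16 degrees, less where a joint would pass 70% of its speed; a pose out of reach is approached as far as the arm can. A call is refused whole if a number of a shift passes 41.7 or a number of a turn 7.16, either way. A call with a gripper value outside its range is refused whole. OPENING is the finger opening in mm, from 0 to 87, set as the call begins (- or left out, the last holds). The fingers move at their own pace and stop on an object; the grip force is fixed at half the most. Time passes only in rows, so rows that do not move let the fingers close. It gives the time, the measured TCP pose, the force and the opening at its end, in the units of the state.
- bot.read_state(): the state, without advancing time (a new reading comes with each control period).
- bot.capture(name): name is "scene" or "side" or "wrist"; returns a dict with "color" (420x560x3 uint8, red, green, blue), "intrinsics" (3x3 intrinsics, pixels), "pose" (4x4, takes a point from camera to world coordinates). Camera axes: x right, y down, z forward; pixel columns grow to the right and rows downward; lengths in m; the calibration is good to about 2 mm. A picture is of the moment at which its call begins. There is no depth.
- bot.hand_in(): hands the job in, once; it reports no verdict.
The state is a dict: "time_s": time; "joint_positions": joint angles; "qvel": joint speeds; "tau": joint torques, N m; "position": TCP position; "tcp_rot": TCP orientation; "force": force on the tool from outside, world axes, zero at the start; "moment": the same for the moment, N m; "opening": opening from 0.0 (shut) to 1.0 (fully open).
Only numpy, scipy, OpenCV 4.12 (cv2) and the standard library are available. Lean on these libraries where they do the work, as an engineer would, in place of code of your own. Each camera call takes 0.05 s, during which the arm holds its last target.

## Working session

There is one attempt and no reset: what is moved stays moved. The work goes in short steps, Python scripts to look and compute and a shell command to move; the robot and the scene stay as the last step left them, time stands still between calls to the robot, and variables do not carry over. Pictures are saved under pics/ and viewed, and the job is handed in when it is done.

```bash
ls; mkdir -p pics
python3 - <<'E'
from rig import bot
import cv2,numpy as np
s=bot.read_state();print({k:np.round(v,3).tolist() for k,v in s.items()})
for n in ["scene","side","wrist"]:
    c=bot.capture(n);cv2.imwrite(f"pics/{n}0.png",c["color"][:,:,::-1]);print(n,np.round(c["intrinsics"],1).tolist(),np.round(c["pose"],3).tolist())
E
```

```text
pics
{'time_s': 0.0, 'joint_positions': [-77.492, 30.279, 82.158, -0.001, 67.69, -10.227], 'qvel': [0.039, -0.117, -0.122, -0.005, 0.055, -0.039], 'tau': [-0.0, -44.005, -17.659, 0.063, 0.058, -0.0], 'position': [0.241, -0.576, 0.233], 'tcp_rot': [[-0.001, 0.386, -0.922], [0.002, -0.922, -0.386], [-1.0, -0.002, -0.0]], 'force': [0.355, -0.034, 0.437], 'moment': [-0.012, -0.008, 0.033], 'opening': 1.002}
scene [[441.5, 0.0, 284.8], [0.0, 441.5, 207.6], [0.0, 0.0, 1.0]] [[-0.793, 0.435, -0.427, 1.038], [0.609, 0.587, -0.533, 0.538], [0.018, -0.683, -0.73, 0.756], [0.0, 0.0, 0.0, 1.0]]
side [[536.6, 0.0, 281.1], [0.0, 536.6, 208.4], [0.0, 0.0, 1.0]] [[-0.99, -0.072, 0.125, 0.496], [-0.144, 0.491, -0.859, 1.011], [0.0, -0.868, -0.496, 0.629], [0.0, 0.0, 0.0, 1.0]]
wrist [[327.2, 0.0, 278.6], [0.0, 327.2, 212.2], [0.0, 0.0, 1.0]] [[0.387, -0.892, -0.234, 0.304], [-0.922, -0.375, -0.096, -0.55], [-0.002, 0.253, -0.968, 0.386], [0.0, 0.0, 0.0, 1.0]]
```

View pics/scene0.png

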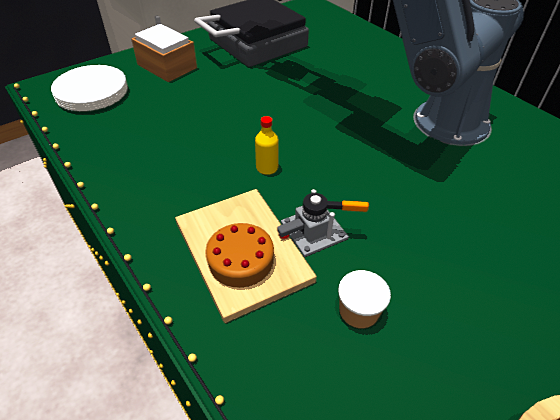

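View pics/side0.png

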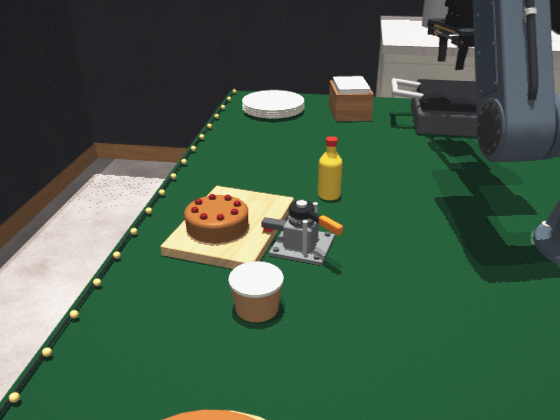

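View pics/wrist0.png

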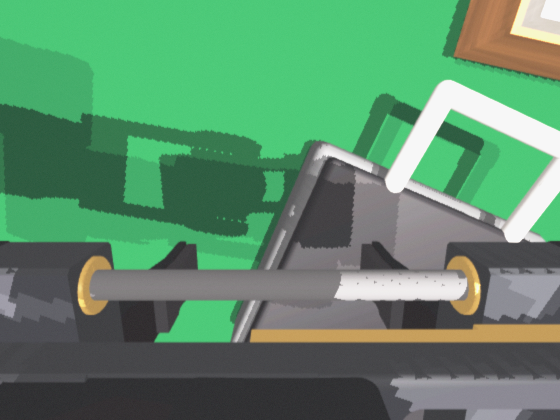

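The scene view shows the clamp with its hub near (316,200), the orange grip at (355,206), the board and cake to its left, the tub at (363,297) and the sauce at (267,150). The side view has the grip at (331,225) and the hub at (301,208). Next I measure.

```bash
cat > h.py <<'E'
import numpy as np,cv2
from rig import bot
def ray(c,uv):
    d=c["pose"][:3,:3]@np.linalg.inv(c["intrinsics"])@np.array([uv[0],uv[1],1.]);return c["pose"][:3,3],d/np.linalg.norm(d)
def plane(c,uv,z):
    o,d=ray(c,uv);return o+d*(z-o[2])/d[2]
def tri(rs):
    A=sum(np.eye(3)-np.outer(d,d) for o,d in rs);b=sum((np.eye(3)-np.outer(d,d))@o for o,d in rs);return np.linalg.solve(A,b)
def orange(c,box):
    h=cv2.cvtColor(c["color"],cv2.COLOR_RGB2HSV);m=cv2.inRange(h,(8,170,120),(24,255,255))
    k=np.zeros_like(m);k[box[1]:box[3],box[0]:box[2]]=255;m&=k
    n,l,s,ce=cv2.connectedComponentsWithStats(m);i=1+np.argmax(s[1:,4]);return (l==i).astype(np.uint8),s[i],ce[i]
def proj(c,p):
    T=np.linalg.inv(c["pose"]);q=T[:3,:3]@p+T[:3,3];q=c["intrinsics"]@q;return q[:2]/q[2]
E
python3 - <<'E'
from h import *
C={n:bot.capture(n) for n in["scene","side"]}
B={"scene":(325,190,385,220),"side":(312,210,350,240)}
rs=[]
for n,c in C.items():
    m,s,ce=orange(c,B[n]);print(n,s,ce,cv2.minAreaRect(cv2.findNonZero(m)));rs.append(ray(c,ce))
    print(plane(c,ce,.086))
p=tri(rs);print("grip",p)
cv2.imwrite("pics/z1.png",cv2.resize(C["scene"]["color"][170:270,255:395,::-1],None,fx=5.5,fy=5.5,interpolation=2))
cv2.imwrite("pics/z2.png",cv2.resize(C["side"]["color"][185:275,240:360,::-1],None,fx=6,fy=6,interpolation=2))
E
```

```text
scene [342 200  27  11 246] [354.77235772 205.36585366] ((354.87744140625, 205.46107482910156), (26.261259078979492, 9.543877601623535), 3.5763344764709473)
[0.52455825 0.13070184 0.086     ]
side [319 216  24  19 258] [330.28294574 224.65891473] ((330.0362548828125, 224.4378204345703), (26.56119728088379, 10.509309768676758), 30.256441116333008)
[0.52915933 0.12100966 0.086     ]
grip [0.52917369 0.13435806 0.09328224]
```

View pics/z1.png

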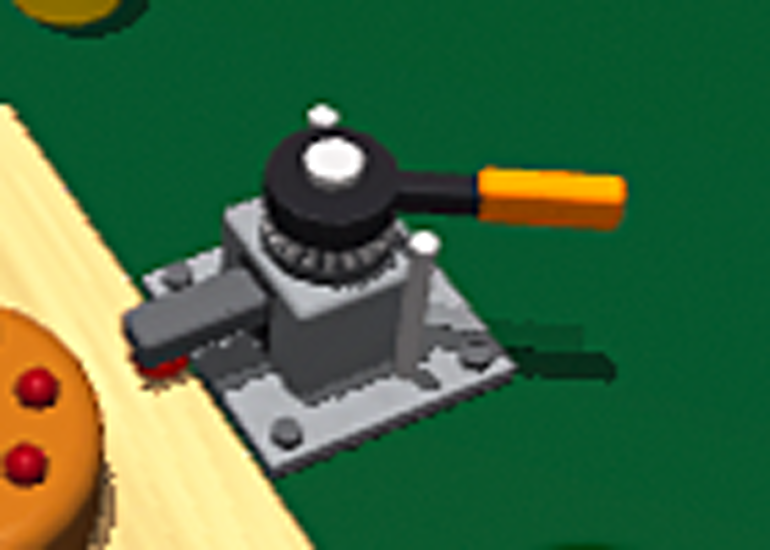

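View pics/z2.png

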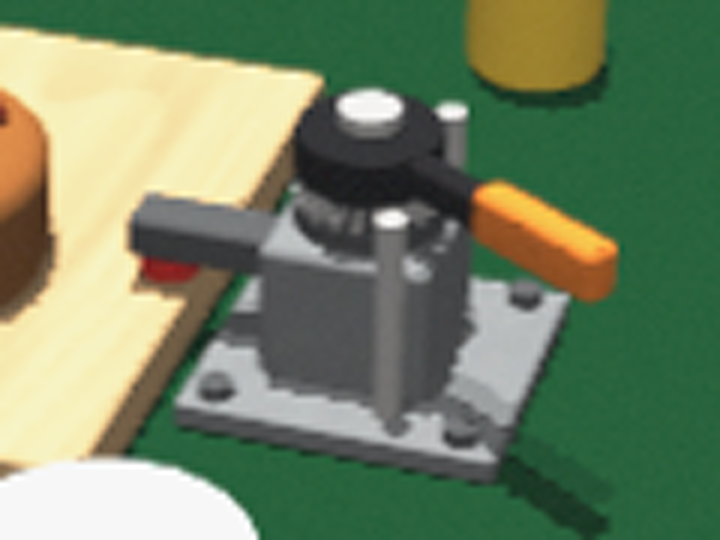

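Run:
```python
from h import *
C={n:bot.capture(n) for n in["scene","side"]}
S,D=C["scene"],C["side"]
P={"pinN":((313.7,190.9),(315.3,203.7)),"pinP":((332.1,214),(305.3,221.5)),"cap":((255+334/5.5,170+160/5.5),(240+371/6,185+108/6)),
"padbottom":((255+164/5.5,170+375/5.5),(240+170/6,185+278/6)),"grip":((354.77,205.37),(330.28,224.66))}
for k,(a,b) in P.items():
    t=tri([ray(S,a),ray(D,b)]);print(k,t.round(4),plane(S,a,.086).round(4),plane(D,b,.086).round(4), "rep",proj(S,t).round(1),a)
# tub lid, sauce cap
def blob(c,lo,hi,box):
    h=cv2.cvtColor(c["color"],cv2.COLOR_RGB2HSV);m=cv2.inRange(h,lo,hi);x=m[box[1]:box[3],box[0]:box[2]]
    n,l,s,ce=cv2.connectedComponentsWithStats(x);i=1+np.argmax(s[1:,4]);return ce[i]+[box[0],box[1]]
t1=blob(S,(0,0,180),(180,50,255),(330,265,400,305));t2=blob(D,(0,0,180),(180,50,255),(220,260,290,295));print("tub",t1,t2,tri([ray(S,t1),ray(D,t2)]))
r1=blob(S,(0,150,100),(6,255,255),(255,110,280,130));r2=blob(D,(0,150,100),(6,255,255),(320,130,345,152));print("saucecap",tri([ray(S,r1),ray(D,r2)]))
```

```text
pinN [0.5656 0.0461 0.087 ] [0.5662 0.0465 0.086 ] [0.5652 0.0424 0.086 ] rep [313.8 190.4] (313.7, 190.9)
pinP [0.5787 0.1202 0.0872] [0.5792 0.1206 0.086 ] [0.5782 0.1162 0.086 ] rep [332.2 213.4] (332.1, 214)
cap [0.5903 0.0801 0.1052] [0.5786 0.0679 0.086 ] [0.5931 0.0435 0.086 ] rep [315.9 198.4] (315.72727272727275, 199.0909090909091)
padbottom [0.6618 0.0715 0.0249] [0.6961 0.1132 0.086 ] [0.6438 0.1622 0.086 ] rep [285.1 236.6] (284.8181818181818, 238.1818181818182)
grip [0.5292 0.1344 0.0933] [0.5246 0.1307 0.086 ] [0.5292 0.121  0.086 ] rep [354.9 205. ] (354.77, 205.37)
tub [363.61350099 288.76968895] [255.45547945 277.75958904] [0.64531132 0.28333741 0.06839677]
saucecap [ 0.5475949  -0.15435146  0.14499616]
```

The measurements fit the given sizes:
- **Pins:** 75.2 mm apart, where 75.4 is expected.
- **Axis:** from the pins it lies at (0.590, 0.080), which agrees with the cap. Clamp yaw is about -10°.
- **Handle:** about +0.55 rad, at a radius of 82 mm.

I move above the grip, then yaw.

```bash
python3 -m inch '{"dp":[[0,-27.2,-27],[0,-27.2,-27],[0,-27.2,-27],[0,-27.2,-27],[0,-27.2,-27],[0,-27.2,-27],[0,-27.2,-27],[0,-27.2,-27],[0,-27.2,-27],[0,-27.2,-27],[0,-27.2,-27],[0,-27.2,-27],[0,-27.2,-27],[0,-27.2,-27],[0,-27.2,-27],[0,-27.2,-27],[0,-27.2,-27],[0,-27.2,-27],[0,-27.2,-27],[0,-27.2,-27]],"yaw":[0,0,0,0,0,0,0,0,0,0,0,0,0,0,0,0,0,0,0,0]}' 
python3 -m inch '{"dp":[[0,0,0],[0,0,0],[0,0,0],[0,0,0],[0,0,0],[0,0,0],[0,0,0],[0,0,0],[0,0,0],[0,0,0],[0,0,0],[0,0,0],[0,0,0],[0,0,0],[0,0,0],[0,0,0],[0,0,0],[0,0,0],[0,0,0]],"yaw":[-6.8,-6.8,-6.8,-6.8,-6.8,-6.8,-6.8,-6.8,-6.8,-6.8,-6.8,-6.8,-6.8,-6.8,-6.8,-6.8,-6.8,0,0]}'
python3 - <<'E'
from h import *
C={n:bot.capture(n) for n in["scene","side","wrist"]}
for n,c in C.items(): cv2.imwrite(f"pics/{n}2.png",c["color"][:,:,::-1])
s=bot.read_state();print(s["time_s"],s["position"],s["tcp_rot"],s["joint_positions"],s["force"],s["moment"])
E
```

```text
time_s: 2.02
position: [0.5298, 0.1361, 0.2337]
tcp_rot: [[0.0, 0.387, -0.922], [-0.0, -0.922, -0.387], [-1.0, 0.0, -0.0]]
force: [0.1, -1.3, -0.3]
opening: 1.005
time_s: 3.6
position: [0.5294, 0.134, 0.2336]
tcp_rot: [[0.0, 0.667, 0.745], [0.0, 0.745, -0.667], [-1.0, 0.0, 0.0]]
force: [0.6, 0.9, 0.2]
opening: 1.001
3.75 [0.52939083 0.13403742 0.23359657] [[ 1.21927981e-04  6.66192217e-01  7.45780072e-01]
 [ 4.82425713e-05  7.45780073e-01 -6.66192225e-01]
 [-9.99999991e-01  1.17205821e-04  5.87926327e-05]] [ 2.47915912e+00  2.41434384e+01  9.34793198e+01  2.77587973e-03
  6.23701429e+01 -4.57482734e+01] [ 0.19308171 -0.29961564 -0.35238565] [ 0.12055673 -0.09637307  0.01070828]
```

View pics/wrist2.png

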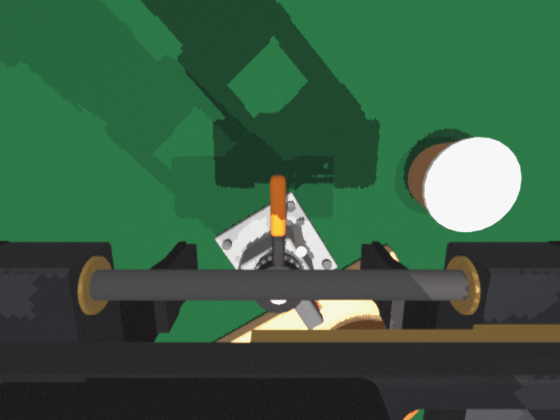

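View pics/side2.png

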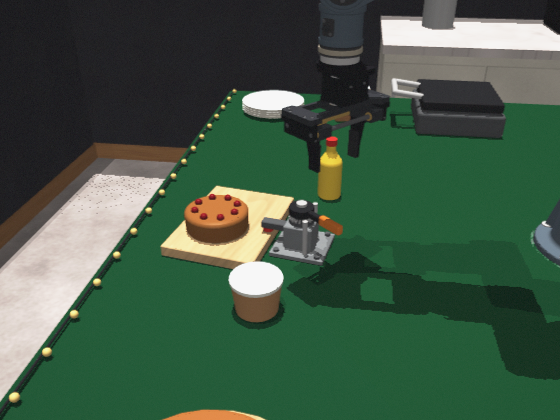

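The wrist view shows the grip at column 278, rows 176-236, almost in line with the tool. I check its ends by ray.

Run:
```python
from h import *
c=bot.capture("wrist");s=bot.read_state()
h=cv2.cvtColor(c["color"],cv2.COLOR_RGB2HSV);m=cv2.inRange(h,(3,150,80),(24,255,255));m[:150]=0;m[245:]=0;m[:,:250]=0;m[:,310:]=0
ys,xs=np.nonzero(m);print(ys.min(),ys.max())
ax=np.array([.5904,.08])
for r in range(ys.min()+3,ys.max(),8):
    q=xs[ys==r];
    for z in(.096,.1005): 
        a=plane(c,(q.min()-.5,r),z);b=plane(c,(q.max()+.5,r),z);p=(a+b)/2;d=p[:2]-ax
        print(r,q.min(),q.max(),z,p[:2].round(4),"w",np.linalg.norm(a-b).round(4),"r",np.linalg.norm(d).round(4),"th",(np.pi-np.deg2rad(10)-np.arctan2(d[1],d[0])).round(3))
```

```text
175 236
178 271 284 0.096 [0.5097 0.149 ] w 0.0125 r 0.1061 th 0.533
178 271 284 0.1005 [0.5092 0.1494] w 0.0123 r 0.1068 th 0.533
186 270 285 0.096 [0.5151 0.1441] w 0.0144 r 0.0989 th 0.531
186 270 285 0.1005 [0.5145 0.1447] w 0.0142 r 0.0997 th 0.531
194 270 285 0.096 [0.5206 0.1392] w 0.0145 r 0.0915 th 0.529
194 270 285 0.1005 [0.5199 0.1399] w 0.0142 r 0.0925 th 0.53
202 270 284 0.096 [0.5258 0.134 ] w 0.0137 r 0.0841 th 0.522
202 270 284 0.1005 [0.5251 0.1347] w 0.0134 r 0.0852 th 0.522
210 271 285 0.096 [0.5321 0.1296] w 0.0137 r 0.0766 th 0.53
210 271 285 0.1005 [0.5312 0.1304] w 0.0135 r 0.0778 th 0.531
218 271 284 0.096 [0.5374 0.1242] w 0.0129 r 0.069 th 0.521
218 271 284 0.1005 [0.5365 0.1251] w 0.0127 r 0.0703 th 0.522
226 271 285 0.096 [0.5435 0.1194] w 0.0139 r 0.0613 th 0.524
226 271 285 0.1005 [0.5425 0.1203] w 0.0137 r 0.0627 th 0.525
234 271 284 0.096 [0.549  0.1139] w 0.0131 r 0.0535 th 0.511
234 271 284 0.1005 [0.5479 0.1149] w 0.0129 r 0.055 th 0.512
```

```bash
python3 -m inch '{"dp":[[0,-1.9,1.5],[25,0,0],[25,0,0],[25,0,0],[25,0,0],[20,0,0],[15,0,0],[10,0,0],[8,0,0],[0,0,0],[0,0,0],[0,0,0]],"yaw":[-1.6,0,0,0,0,0,0,0,0,0,0,0]}' 40
python3 - <<'E'
from h import *
C={n:bot.capture(n) for n in["scene","side","wrist"]}
cv2.imwrite("pics/w3.png",C["wrist"]["color"][:,:,::-1])
cv2.imwrite("pics/s3.png",cv2.resize(C["side"]["color"][185:275,240:360,::-1],None,fx=6,fy=6,interpolation=2))
s=bot.read_state();print(s["time_s"],s["position"],s["force"],s["moment"],s["opening"])
E
```

```text
time_s: 4.8
position: [0.53, 0.1317, 0.0814]
tcp_rot: [[0.002, 0.644, 0.765], [0.0, 0.765, -0.644], [-1.0, 0.001, 0.001]]
force: [0.4, -0.5, 0.4]
opening: 0.459
4.95 [0.52985472 0.13166807 0.08148097] [ 0.31214346 -0.41735427  0.25829836] [-0.00906507 -0.12844909  0.02385759] 0.4575389768747462
```

View pics/w3.png

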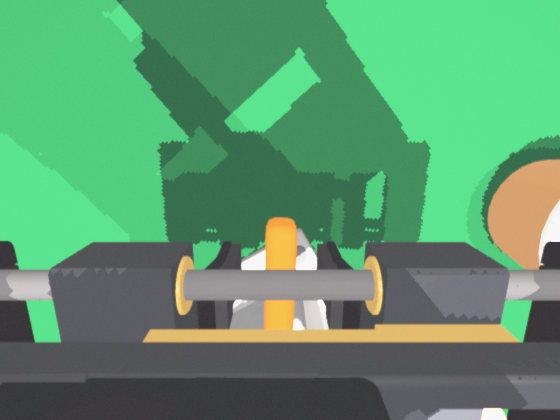

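View pics/s3.png

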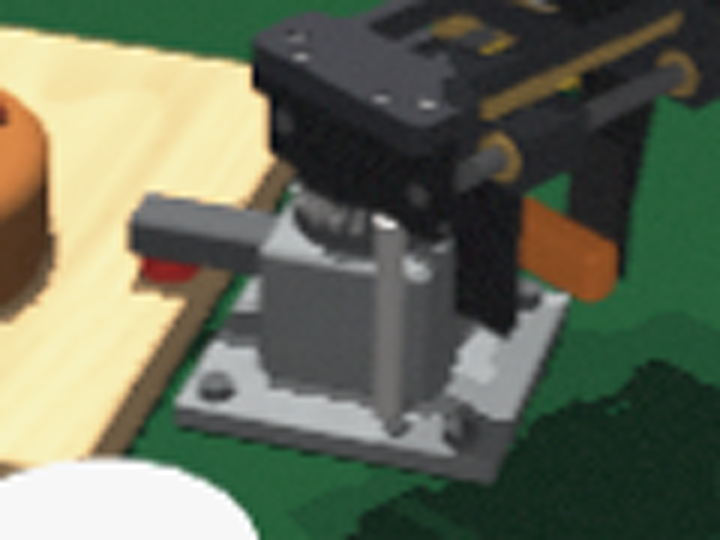

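The grip is centred between the fingers (column 281). I close on it.

```bash
python3 -m inch '{"dp":[[0,0,0],[0,0,0],[0,0,0],[0,0,0],[0,0,0]],"yaw":[0,0,0,0,0]}' 18
python3 -m inch '{"dp":[[0,0,0],[0,0,0],[0,0,0],[0,0,0]],"yaw":[0,0,0,0]}' 12
python3 -m inch '{"dp":[[-2,0,0],[-2,0,0],[0,0,0],[0,0,0]],"yaw":[0,0,0,0]}'
```

```text
time_s: 5.37
position: [0.5292, 0.1316, 0.0806]
tcp_rot: [[0.0, 0.644, 0.765], [0.0, 0.765, -0.644], [-1.0, 0.0, 0.0]]
force: [-0.1, 0.1, -0.3]
opening: 0.228
time_s: 5.7
position: [0.5291, 0.1316, 0.0805]
tcp_rot: [[-0.0, 0.644, 0.765], [0.0, 0.765, -0.644], [-1.0, -0.0, -0.0]]
force: [-0.1, -0.1, 1.0]
opening: 0.158
time_s: 6.03
position: [0.529, 0.1314, 0.0842]
tcp_rot: [[-0.001, 0.644, 0.765], [-0.0, 0.765, -0.644], [-1.0, -0.001, -0.0]]
force: [-0.1, -1.0, -5.3]
opening: 0.157
```

```bash
python3 -m inch '{"dp":[[-1.5,0,0],[-1.5,0,0],[0,0,0],[0,0,0]],"yaw":[0,0,0,0]}'
python3 -m inch '{"dp":[[-1,0,0],[0,0,0],[0,0,0],[0,0,0]],"yaw":[0,0,0,0]}'
```

```text
time_s: 6.37
position: [0.5291, 0.1315, 0.0875]
tcp_rot: [[-0.0, 0.644, 0.765], [-0.0, 0.765, -0.644], [-1.0, -0.0, -0.0]]
force: [1.0, -2.3, -5.7]
opening: 0.155
time_s: 6.7
position: [0.5291, 0.1315, 0.0885]
tcp_rot: [[-0.0, 0.644, 0.765], [-0.0, 0.765, -0.644], [-1.0, -0.0, -0.0]]
force: [0.1, -1.7, -6.1]
opening: 0.157
```

```bash
python3 -m inch '{"dp":[[0,-5.69,0.2],[0,-5.69,0.2],[0,-5.69,0.2],[0,-5.69,0.2],[0,0,0],[0,0,0]],"yaw":[-4.07,-4.07,-4.07,-4.07,0,0]}'
cat > st.py <<'E'
from h import *
def st():
    s=bot.read_state();ax=np.array([.5904,.08]);p=s["position"];d=p[:2]-ax;R=s["tcp_rot"]
    th=np.deg2rad(170)-np.arctan2(d[1],d[0]);t=np.array([np.sin(th),np.cos(th)])
    a=np.deg2rad(-10);M=np.array([[np.cos(a),-np.sin(a)],[np.sin(a),np.cos(a)]]);t=M@t;f=s["force"]
    print("t",round(s["time_s"],2),"r",d.dot(d)**.5.__round__(4) if 0 else round(float(np.linalg.norm(d)),4),"th",round(float(th),3),"yaw-th",round(float(np.degrees(np.arctan2(R[1,1],R[0,1])-np.arctan2(t[1],t[0]))),1),
     "z",round(float(p[2]),4),"Ftan",round(float(f[:2]@t),1),"Frad",round(float(f[:2]@d/np.linalg.norm(d)),1),"Fz",round(float(f[2]),1),"M",np.round(s["moment"],2),"op",round(float(s["opening"])*87,1))
if __name__=="__main__": st()
E
python3 st.py
```

```text
time_s: 7.2
position: [0.5167, 0.1123, 0.0885]
tcp_rot: [[-0.001, 0.406, 0.914], [0.0, 0.914, -0.406], [-1.0, -0.0, -0.001]]
force: [0.2, -2.4, -5.7]
opening: 0.156
t 7.2 r 0.0804 th 0.239 yaw-th -0.3 z 0.0885 Ftan -2.1 Frad -1.2 Fz -5.7 M [-0.29  0.04 -0.23] op 13.6
```

```bash
python3 -m inch '{"dp":[[0,-5.69,0.2],[0,-5.69,0.2],[0,-5.69,0.2],[0,-5.69,0.2],[0,-5.69,0.2],[0,-5.69,0.2],[0,-5.69,0.2],[0,-5.69,0.2],[0,-5.69,0.2],[0,-5.69,0.2],[0,-5.69,0.2],[0,-5.69,0.2],[0,-5.69,0.2],[0,-5.69,0.2],[0,0,0],[0,0,0],[0,0,0]],"yaw":[-4.07,-4.07,-4.07,-4.07,-4.07,-4.07,-4.07,-4.07,-4.07,-4.07,-4.07,-4.07,-4.07,-4.07,0,0,0]}'
python3 st.py;  python3 - <<'E'
from h import *
C={n:bot.capture(n) for n in["scene","side"]}
cv2.imwrite("pics/sc4.png",cv2.resize(C["scene"]["color"][130:270,255:395,::-1],None,fx=4,fy=4,interpolation=2))
cv2.imwrite("pics/s4.png",cv2.resize(C["side"]["color"][165:275,240:360,::-1],None,fx=5,fy=5,interpolation=2))
E
```

```text
time_s: 8.62
position: [0.5212, 0.0349, 0.088]
tcp_rot: [[-0.006, -0.546, 0.838], [-0.002, 0.838, 0.546], [-1.0, 0.002, -0.006]]
force: [-4.9, -9.6, -6.0]
opening: 0.158
t 8.62 r 0.0826 th 5.531 yaw-th -0.0 z 0.088 Ftan -5.4 Frad 9.4 Fz -6.0 M [-1.49  0.66 -0.45] op 13.7
```

View pics/s4.png

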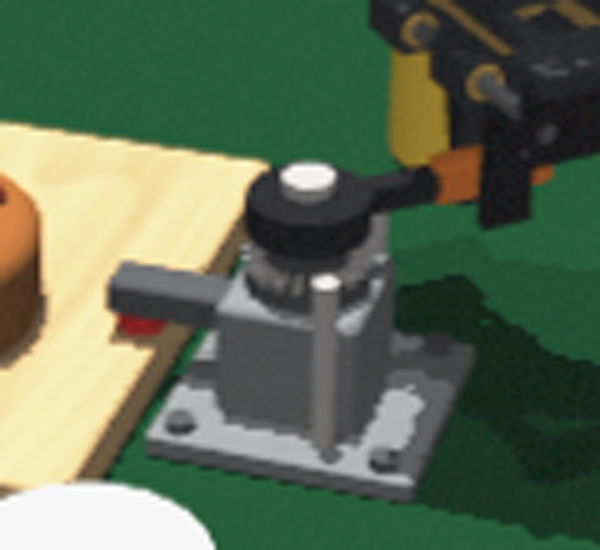

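View pics/sc4.png

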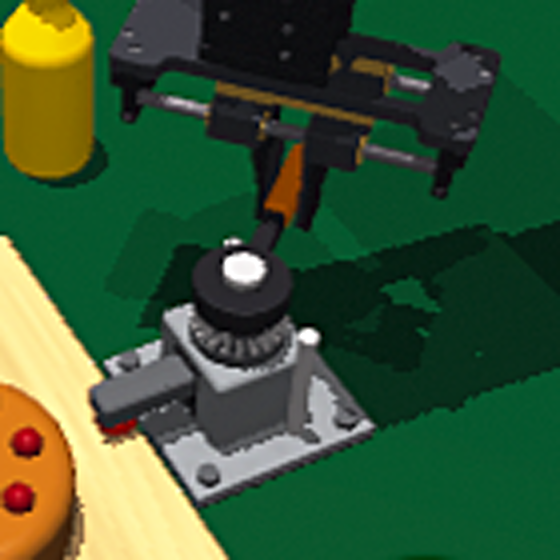

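Handle is lifted (a gap shows above the toothed ring) and swung to about -0.75 rad. I lower it partly, then open slightly so it drops.

```bash
python3 -m inch '{"dp":[[1.5,0,0],[1.5,0,0],[0,0,0]],"yaw":[0,0,0]}'; python3 st.py
python3 -m inch '{"dp":[[0,0,0],[0,0,0],[0,0,0],[0,0,0],[0,0,0]],"yaw":[0,0,0,0,0]}' 22;python3 st.py
python3 -m inch '{"dp":[[2,0,0],[2,0,0],[0,0,0],[0,0,0]],"yaw":[0,0,0,0]}';python3 st.py
python3 - <<'E'
from h import *
C={n:bot.capture(n) for n in["scene","side","wrist"]}
cv2.imwrite("pics/w5.png",C["wrist"]["color"][:,:,::-1])
cv2.imwrite("pics/s5.png",cv2.resize(C["side"]["color"][165:275,240:360,::-1],None,fx=5,fy=5,interpolation=2))
E
```

```text
time_s: 8.97
position: [0.5211, 0.035, 0.0849]
tcp_rot: [[-0.006, -0.546, 0.838], [-0.002, 0.838, 0.546], [-1.0, 0.002, -0.006]]
force: [-4.5, -9.5, -6.0]
opening: 0.158
t 8.97 r 0.0826 th 5.533 yaw-th 0.1 z 0.0849 Ftan -5.5 Frad 9.0 Fz -6.0 M [-1.53  0.66 -0.52] op 13.7
time_s: 9.38
position: [0.5243, 0.0366, 0.0861]
tcp_rot: [[0.002, -0.548, 0.837], [0.0, 0.837, 0.548], [-1.0, -0.001, 0.002]]
force: [-0.4, -0.4, -0.4]
opening: 0.25
t 9.38 r 0.0791 th 5.527 yaw-th -0.1 z 0.0861 Ftan -0.2 Frad 0.5 Fz -0.4 M [ 0.17 -0.12 -0.01] op 21.7
time_s: 9.72
position: [0.5233, 0.0362, 0.0814]
tcp_rot: [[-0.0, -0.547, 0.837], [0.0, 0.837, 0.547], [-1.0, 0.0, -0.0]]
force: [-0.1, 0.4, 0.1]
opening: 0.255
t 9.72 r 0.0801 th 5.53 yaw-th 0.0 z 0.0814 Ftan 0.4 Frad -0.1 Fz 0.1 M [ 0.15 -0.08 -0.02] op 22.2
```

View pics/s5.png

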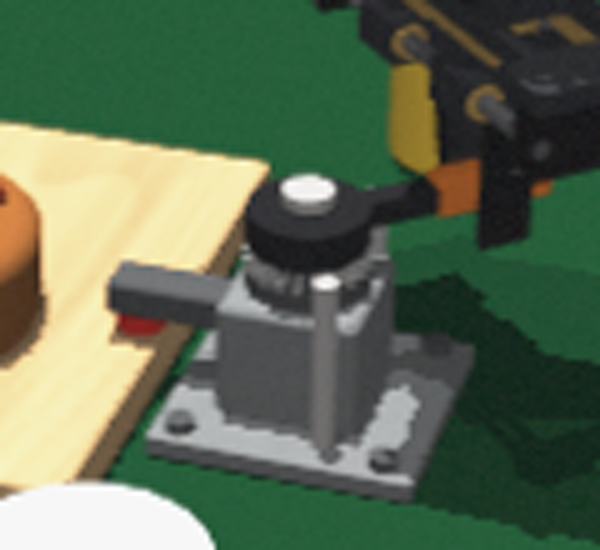

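View pics/w5.png

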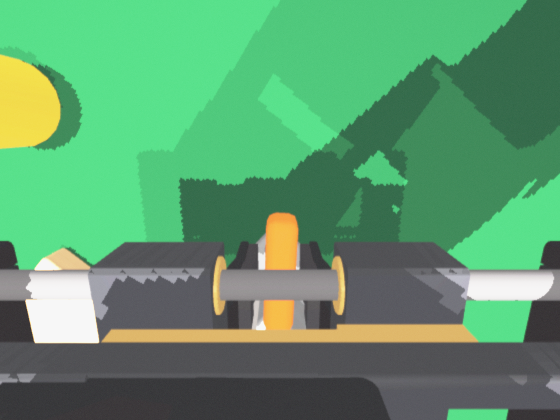

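It dropped about 3-4 mm, perhaps onto the tooth tops. I turn it clockwise by pushing with one finger, with the cage kept loose.

```bash
python3 -m inch '{"dp":[[0,2,0.02],[0,2,0.02],[0,2,0.02],[0,2,0.02],[0,0,0]],"yaw":[1.43,1.43,1.43,1.43,0]}'; python3 st.py
python3 -m inch '{"dp":[[0,2,0.03],[0,2,0.03],[0,2,0.03],[0,0,0]],"yaw":[1.43,1.43,1.43,0]}'; python3 st.py
python3 -m inch '{"dp":[[0,2,0.03],[0,2,0.03],[0,2,0.03],[0,0,0]],"yaw":[1.43,1.43,1.43,0]}'; python3 st.py
python3 - <<'E'
from h import *
C={n:bot.capture(n) for n in["scene","side","wrist"]}
cv2.imwrite("pics/w6.png",C["wrist"]["color"][:,:,::-1])
cv2.imwrite("pics/s6.png",cv2.resize(C["side"]["color"][165:275,240:360,::-1],None,fx=5,fy=5,interpolation=2))
E
```

```text
time_s: 10.28
position: [0.5194, 0.0431, 0.0816]
tcp_rot: [[0.0, -0.461, 0.887], [-0.0, 0.887, 0.461], [-1.0, -0.0, 0.0]]
force: [0.5, 0.5, -0.2]
opening: 0.252
t 10.28 r 0.08 th 5.63 yaw-th 0.0 z 0.0816 Ftan 0.2 Frad -0.7 Fz -0.2 M [ 0.13 -0.16  0.03] op 22.0
time_s: 10.62
position: [0.5167, 0.0486, 0.0816]
tcp_rot: [[-0.0, -0.394, 0.919], [0.0, 0.919, 0.394], [-1.0, 0.0, -0.0]]
force: [-0.8, -0.4, 0.1]
opening: 0.249
t 10.62 r 0.0801 th 5.705 yaw-th 0.1 z 0.0816 Ftan -0.0 Frad 0.9 Fz 0.1 M [ 0.1  -0.11  0.06] op 21.7
time_s: 10.95
position: [0.5155, 0.0531, 0.0817]
tcp_rot: [[0.002, -0.325, 0.946], [-0.002, 0.946, 0.325], [-1.0, -0.002, 0.001]]
force: [0.1, -4.2, -1.2]
opening: 0.256
t 10.95 r 0.0796 th 5.764 yaw-th -0.8 z 0.0817 Ftan -4.0 Frad 1.3 Fz -1.2 M [-0.59 -0.26  0.04] op 22.2
```

View pics/s6.png

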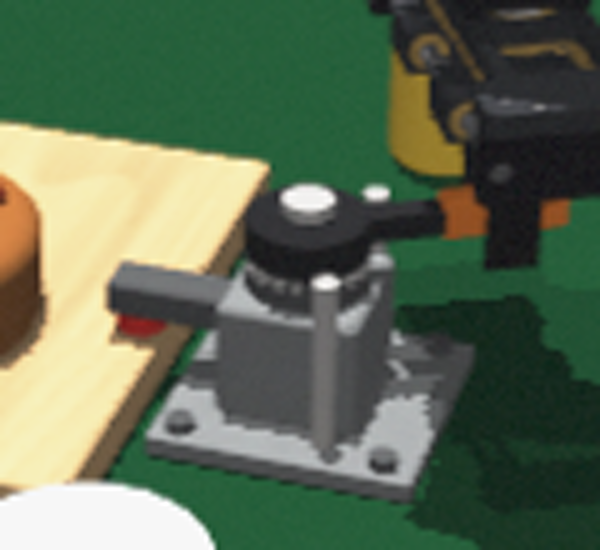

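View pics/w6.png

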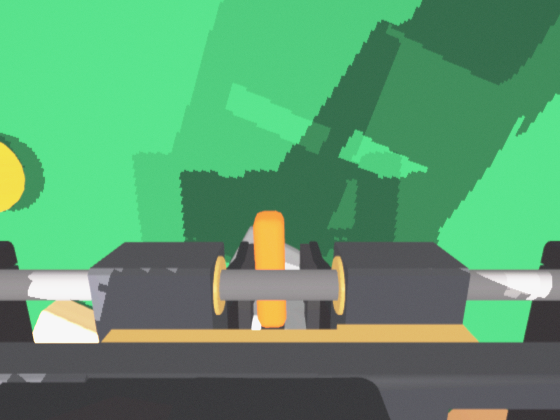

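The cap dropped another ~1.8 px (4.5 mm), so the handle is now in its teeth, and the push meets resistance. I continue clockwise, watching the force.

```bash
python3 -m inch '{"dp":[[0,2,0.03],[0,2,0.03],[0,2,0.03],[0,2,0.03],[0,0,0]],"yaw":[1.43,1.43,1.43,1.43,0]}'; python3 st.py
python3 -m inch '{"dp":[[0,2,0.03],[0,2,0.03],[0,2,0.03],[0,2,0.03],[0,0,0]],"yaw":[1.43,1.43,1.43,1.43,0]}'; python3 st.py
python3 -m inch '{"dp":[[0,2,0.03],[0,2,0.03],[0,0,0]],"yaw":[1.43,1.43,0]}'; python3 st.py
```

```text
time_s: 11.52
position: [0.5132, 0.0614, 0.0817]
tcp_rot: [[0.001, -0.228, 0.974], [-0.0, 0.974, 0.228], [-1.0, -0.001, 0.001]]
force: [1.1, -3.6, -0.2]
opening: 0.254
t 11.52 r 0.0794 th 5.873 yaw-th -0.3 z 0.0817 Ftan -3.7 Frad -0.3 Fz -0.2 M [-0.52 -0.35  0.05] op 22.1
time_s: 11.93
position: [0.5119, 0.0694, 0.0817]
tcp_rot: [[0.002, -0.131, 0.991], [-0.0, 0.991, 0.131], [-1.0, -0.001, 0.002]]
force: [2.6, -5.6, -0.5]
opening: 0.257
t 11.93 r 0.0792 th 5.974 yaw-th -0.2 z 0.0817 Ftan -5.9 Frad -1.8 Fz -0.5 M [-0.52 -0.45  0.03] op 22.3
time_s: 12.18
position: [0.5116, 0.0734, 0.0817]
tcp_rot: [[0.002, -0.081, 0.997], [-0.0, 0.997, 0.081], [-1.0, -0.0, 0.002]]
force: [2.6, -3.3, -1.2]
opening: 0.253
t 12.18 r 0.0791 th 6.025 yaw-th -0.1 z 0.0817 Ftan -3.5 Frad -2.3 Fz -1.2 M [-0.53 -0.47  0.08] op 22.0
```

```bash
cat > av.py <<'E'
from h import *
F=[];Ms=[]
for i in range(4):
    bot.capture("side");s=bot.read_state();F.append(s["force"]);Ms.append(s["moment"])
F=np.array(F);Ms=np.array(Ms)-[.13,-.13,.02];L=.165
G=np.c_[-Ms[:,1]/L,Ms[:,0]/L]
d=s["position"][:2]-np.array([.5904,.08]);r=np.linalg.norm(d);u=d/r;t=np.array([u[1],-u[0]])
th=(np.deg2rad(170)-np.arctan2(d[1],d[0])+np.pi)%(2*np.pi)-np.pi
print("t %.2f th %.3f r %.4f z %.4f"%(s["time_s"],th,r,s["position"][2]),"Ftan",(F[:,:2]@t).round(1),"mean %.1f"%(F[:,:2]@t).mean(),"fromM %.1f"%(G@t).mean(),"Frad %.1f fromM %.1f"%((F[:,:2]@u).mean(),(G@u).mean()),"Mz %.2f"%Ms[:,2].mean(),"Fz %.1f"%F[:,2].mean())
E
python3 av.py
python3 -m inch '{"dp":[[0,2,0.03],[0,2,0.03],[0,2,0.03],[0,0,0]],"yaw":[1.43,1.43,1.43,0]}' >/dev/null; python3 av.py
python3 -m inch '{"dp":[[0,2,0.03],[0,2,0.03],[0,0,0]],"yaw":[1.43,1.43,0]}' >/dev/null; python3 av.py
```

```text
t 12.38 th -0.258 r 0.0791 z 0.0817 Ftan [-3.1 -4.4 -4.2 -3.1] mean -3.7 fromM -4.2 Frad -2.3 fromM -2.5 Mz 0.02 Fz -0.6
t 12.92 th -0.181 r 0.0797 z 0.0817 Ftan [-4.2 -3.5 -3.7 -4.4] mean -4.0 fromM -4.1 Frad -2.8 fromM -2.8 Mz 0.06 Fz -0.0
t 13.37 th -0.131 r 0.0801 z 0.0816 Ftan [-3.6 -3.6 -4.1 -3. ] mean -3.6 fromM -3.9 Frad -2.7 fromM -2.5 Mz 0.06 Fz 0.6
```

```bash
cat > now.py <<'E'
from h import *
s=bot.read_state();F=s["force"];M=s["moment"]-np.array([.13,-.13,.02]);L=.165
G=np.array([-M[1]/L,M[0]/L]);d=s["position"][:2]-np.array([.5904,.08]);r=np.linalg.norm(d);u=d/r;t=np.array([u[1],-u[0]])
th=(np.deg2rad(170)-np.arctan2(d[1],d[0])+np.pi)%(2*np.pi)-np.pi
print("t %.2f th %.3f r %.4f z %.4f Ftan %.1f M %.1f Frad %.1f %.1f Fz %.1f Mz %.2f"%(s["time_s"],th,r,s["position"][2],F[:2]@t,G@t,F[:2]@u,G@u,F[2],M[2]))
E
for i in 1 2 ; do :; done
python3 -m inch '{"dp":[[0,0.7,0],[0,0.7,0],[0,0.7,0],[0,0.7,0]],"yaw":[0.5,0.5,0.5,0.5]}' >/dev/null; python3 now.py
python3 -m inch '{"dp":[[0,0.7,0],[0,0.7,0]],"yaw":[0.5,0.5]}' >/dev/null; python3 now.py
python3 -m inch '{"dp":[[0,0.7,0],[0,0.7,0]],"yaw":[0.5,0.5]}' >/dev/null; python3 now.py
python3 -m inch '{"dp":[[0,0.7,0],[0,0.7,0]],"yaw":[0.5,0.5]}' >/dev/null; python3 now.py
```

```text
t 13.70 th -0.099 r 0.0800 z 0.0816 Ftan -5.4 M -5.2 Frad -3.3 -2.7 Fz 0.9 Mz 0.06
t 13.87 th -0.083 r 0.0799 z 0.0816 Ftan -5.9 M -6.0 Frad -2.9 -2.9 Fz -0.2 Mz 0.06
t 14.03 th -0.067 r 0.0799 z 0.0816 Ftan -7.4 M -6.9 Frad -3.2 -3.2 Fz 0.7 Mz 0.08
t 14.20 th -0.052 r 0.0798 z 0.0816 Ftan -7.2 M -7.5 Frad -3.0 -3.0 Fz 0.1 Mz 0.08
```

```bash
sed -i 's/^print(/print("Peff %.1f"%(-(G@t)*r\/.08+M[2]\/.08),end=" ");print(/' now.py; python3 now.py
python3 -m inch '{"dp":[[0,0.7,0],[0,0.7,0]],"yaw":[0.5,0.5]}' >/dev/null; python3 now.py
python3 -m inch '{"dp":[[0,0.7,0],[0,0.7,0]],"yaw":[0.5,0.5]}' >/dev/null; python3 now.py
python3 -m inch '{"dp":[[0,0.7,0],[0,0.7,0]],"yaw":[0.5,0.5]}' >/dev/null; python3 now.py
```

```text
Peff 8.5 t 14.20 th -0.052 r 0.0798 z 0.0816 Ftan -7.2 M -7.5 Frad -3.0 -3.0 Fz 0.1 Mz 0.08
Peff 8.8 t 14.37 th -0.037 r 0.0798 z 0.0816 Ftan -7.4 M -8.2 Frad -3.7 -3.8 Fz 0.8 Mz 0.06
Peff 10.3 t 14.53 th -0.022 r 0.0797 z 0.0816 Ftan -8.2 M -9.3 Frad -2.9 -3.7 Fz 1.0 Mz 0.09
Peff 10.1 t 14.70 th -0.006 r 0.0796 z 0.0816 Ftan -9.7 M -9.1 Frad -3.9 -3.8 Fz 0.5 Mz 0.09
```

```bash
python3 -m inch '{"dp":[[0,0.7,0],[0,0.7,0]],"yaw":[0.5,0.5]}' >/dev/null; python3 now.py
python3 -m inch '{"dp":[[0,0.7,0],[0,0.7,0]],"yaw":[0.5,0.5]}' >/dev/null; python3 now.py
```

```text
Peff 11.1 t 14.87 th 0.009 r 0.0796 z 0.0816 Ftan -9.1 M -10.3 Frad -4.4 -4.3 Fz 0.6 Mz 0.07
Peff 12.2 t 15.03 th 0.024 r 0.0796 z 0.0816 Ftan -10.2 M -10.4 Frad -4.6 -4.5 Fz 0.3 Mz 0.14
```

```bash
python3 -m inch '{"dp":[[0,0.7,0]],"yaw":[0.5]}' >/dev/null; python3 now.py; python3 -m inch '{"dp":[[0,0,0]],"yaw":[0]}' >/dev/null; python3 now.py; python3 -m inch '{"dp":[[0,0,0]],"yaw":[0]}' >/dev/null; python3 now.py
```

```text
Peff 12.7 t 15.12 th 0.031 r 0.0795 z 0.0816 Ftan -10.8 M -11.4 Frad -4.6 -4.5 Fz 0.5 Mz 0.11
Peff 12.6 t 15.20 th 0.033 r 0.0796 z 0.0816 Ftan -10.4 M -10.5 Frad -4.5 -4.1 Fz 0.4 Mz 0.17
Peff 11.6 t 15.28 th 0.032 r 0.0796 z 0.0815 Ftan -10.6 M -10.4 Frad -5.3 -4.5 Fz 1.5 Mz 0.10
```

Push is about 11 N. I back the finger off, open and look before rising.

```bash
python3 -m inch '{"dp":[[0,-1.5,0],[0,-2,0],[0,-2,0],[0,0,0],[0,0,0]],"yaw":[0,0,0,0,0]}' >/dev/null; python3 now.py
python3 -m inch '{"dp":[[0,0,0],[0,0,0],[0,0,0],[0,0,0]],"yaw":[0,0,0,0]}' 50 ; python3 now.py
python3 - <<'E'
from h import *
C={n:bot.capture(n) for n in["scene","side","wrist"]}
cv2.imwrite("pics/w7.png",C["wrist"]["color"][:,:,::-1])
cv2.imwrite("pics/s7.png",cv2.resize(C["side"]["color"][165:275,240:360,::-1],None,fx=5,fy=5,interpolation=2))
E
```

```text
Peff 1.0 t 15.70 th -0.013 r 0.0820 z 0.0812 Ftan -0.3 M -1.7 Frad 0.9 1.0 Fz 0.2 Mz -0.06
time_s: 16.03
position: [0.5113, 0.0931, 0.0816]
tcp_rot: [[0.0, 0.226, 0.974], [0.0, 0.974, -0.226], [-1.0, 0.0, 0.0]]
force: [-0.6, 0.5, -0.4]
opening: 0.473
Peff 0.2 t 16.03 th -0.011 r 0.0802 z 0.0816 Ftan 0.4 M -0.5 Frad 0.7 -0.0 Fz -0.4 Mz -0.02
```

View pics/s7.png

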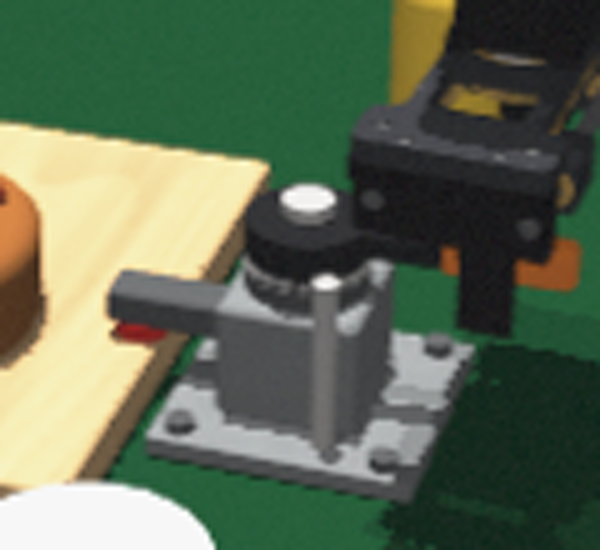

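View pics/w7.png

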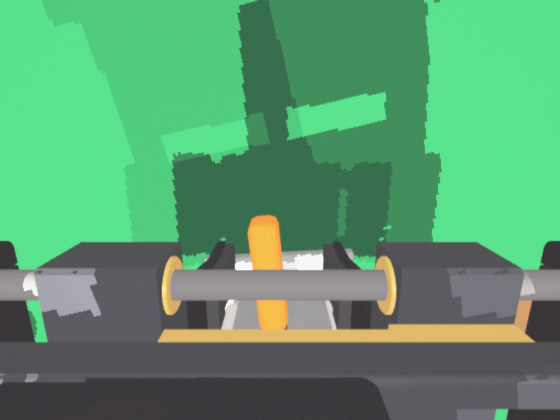

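The handle stays seated and the pad is pressed on the board. I rise clear.

```bash
python3 -m inch '{"dp":[[0,-3.5,0],[-3,0,0],[-8,0,0],[-15,0,0],[-25,0,0],[-30,0,0],[-30,0,0],[-30,0,0],[0,0,0],[0,0,0]],"yaw":[0,0,0,0,0,0,0,0,0,0]}'
python3 -m inch '{"dp":[[0,0,-25],[0,0,-25],[0,0,-25],[0,0,-20],[0,0,0],[0,0,0]],"yaw":[0,0,0,0,0,0]}'
python3 - <<'E'
from h import *
C={n:bot.capture(n) for n in["scene","side","wrist"]}
S,D=C["scene"],C["side"]
cv2.imwrite("pics/sc8.png",S["color"][:,:,::-1])
cv2.imwrite("pics/s8.png",cv2.resize(D["color"][165:275,240:360,::-1],None,fx=5,fy=5,interpolation=2))
cv2.imwrite("pics/w8.png",C["wrist"]["color"][:,:,::-1])
E
```

```text
time_s: 17.02
position: [0.5116, 0.0893, 0.2251]
tcp_rot: [[0.006, 0.226, 0.974], [-0.0, 0.974, -0.226], [-1.0, 0.001, 0.005]]
force: [0.1, 0.7, -0.6]
opening: 0.57
time_s: 17.52
position: [0.4165, 0.111, 0.2218]
tcp_rot: [[-0.002, 0.225, 0.974], [-0.0, 0.974, -0.225], [-1.0, -0.001, -0.002]]
force: [1.1, -0.8, -0.6]
opening: 0.577
```

View pics/sc8.png

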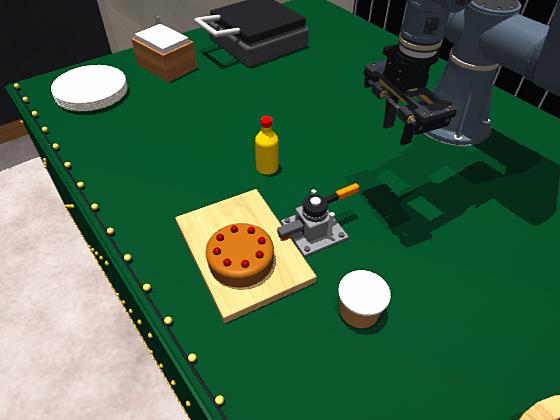

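View pics/s8.png

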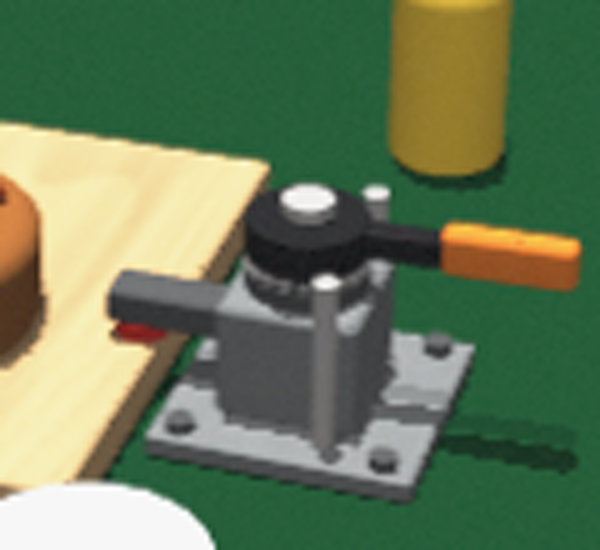

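Handle is seated (cap at the same row as when it dropped in), the pad is down on the board and the gripper is clear. One comparison with the first picture, then I hand in.

Run:
```python
from h import *
for n,bx in (("scene",{"grip":(325,175,385,220)}),("side",{"grip":(312,195,362,240)})): 
    a=cv2.imread(f"pics/{n}0.png");b=bot.capture(n);bb=b["color"][:,:,::-1]
    d=np.abs(a.astype(int)-bb).max(2)>60
    R={"scene":{"boardcake":(170,188,278,325),"tub":(335,268,395,330),"sauce":(250,112,284,178)},"side":{"boardcake":(160,185,262,268),"tub":(225,262,288,322),"sauce":(314,135,346,202)}}[n]
    print(n,{k:int(d[y0:y1,x0:x1].sum()) for k,(x0,y0,x1,y1) in R.items()})
    m,s,ce=orange(b,bx["grip"]);print(ce)
    if n=="scene":q=ray(b,ce)
    else:print("grip",tri([q,ray(b,ce)]))
bot.hand_in();print(bot.read_state()["time_s"])
```

```text
scene {'boardcake': 4, 'tub': 0, 'sauce': 0}
[347.39108911 190.36633663]
side {'boardcake': 3, 'tub': 0, 'sauce': 0}
[341.70588235 215.79044118]
grip [0.50894136 0.09083468 0.08972512]
the job is handed in; nothing more can be done
the job is handed in; nothing more can be done
```

The clamp is tightened and the job is handed in; the last clock reading before the final pictures was 17.5 s, of the 58 s allowed. I gripped the handle and lifted it about 8 mm. I swung it back from about +0.53 to -0.75 rad and let it go; it landed on the tooth tops and dropped in when turned clockwise. I then pushed it clockwise with one finger until the force built up, backed off and moved clear.

**Push:** the tangential force reached about 10.5–11 N. The finger pressed slightly outside the grip's middle, so the turning moment corresponds to about 12 N at 80 mm. That is above the 11 N asked for but inside the 8–17 N range. From your figures I estimate the clamping at 50–60 N; I had no direct reading of it.

**Last checks:**
- **Handle:** it looked seated. The hub cap was in the same image row as when it dropped in. The grip's height came out at 90 mm, against 93 mm at the start, when it was apparently resting on the tooth tops. The 90 mm is above the nominal 86 mm, because the height is taken from the visible surfaces, so the cap row is the better evidence.
- **Jaw pad:** it looked pressed on the board.
- **Board, cake, tub and sauce bottle:** unchanged against the first pictures. The tub and bottle showed no changed pixels. The board and cake area showed 3–4, probably the jaw.
- **Disagreement:** the loose screw read about 4 N when stopped and 5–6 N when moving, against the stated 6 N. I set the final force from the moving readings.

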